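# Unclip the water filter's cover and seat a fresh cartridge

## Task

Fit the fresh cartridge in the countertop water filter, which stands rinsed and empty. Press the cover's blue snap tab gently inward, swing that end up, draw the cover off and set it down flat, right way up, on the worktop (put it down, don't drop it); then push the cartridge straight into the bore, until it is fully home, bed it on its seat with a firm but not rough push, and let go. Leave the cover off, because I shall flush the cartridge first, and don't disturb the other things on the worktop.

Things in the scene. Friction and masses are not known exactly. Their poses are not given: they have to be found in the camera images.
- filter_unit: Countertop water filter, a fixed white box 90 mm high, 120 mm wide (its y), on a grey base. Origin on the worktop below the bore's centre; the box runs from x = -70 to +92 mm, two water connectors low on the +x end reach 117 mm. +x (the cover's tab end) points roughly away from the robot, yaw varies. The opening in its top, x and y within 50 and 36 mm of the centre, is closed by the cover.
- bore_mouth (a point): Centre of the bore's mouth, seen once the cover is off: 48 mm above the worktop, 42 mm below the box's top, in a block inside the opening. Round vertical bore, diameter 50 mm, 34 mm deep, mouth chamfered by 3 mm.
- seat: Rigid black seat in the bore; origin at the centre of its face, 14 mm above the worktop. 16 mm above it four sprung rubber lips stand 3.5 mm into the bore: the cartridge stops on them, needs 5 to 15 N of push to pass, then stays where it is put. The face seal beds at 10 N of bearing on the seat (push on until the load has risen 10 to 15 N); over 60 N crushes it.
- cover: Grey cover, 97 x 78 mm, 80 g. Origin at the centre of its skirt's underside (76 mm up when closed, 0 when laid flat), x as the unit's when closed. Plate top at z = 14 mm, flush with the box's top. A white finger ridge (x 16 to 20, y -18 to +18 mm) stands 9 mm above the plate. Held at the +x end by the snap tab, at the -x end by two tongues. Levering it against the box with over 20 N breaks it.
- tongue_line (a point): Middle of the line (along the cover's y) about which the closed cover swings: cover frame x = -51, z = 4 mm. Two tongues there hook 3 mm under the box's lip, so the cover cannot go straight up: with the tab pressed, swing the tab end up about this line by 0.2 to 0.3 rad, tilting the gripper with it, then draw the cover off towards its +x and up. About 1 mm of play.
- snap_tab: Blue springy tab, part of the cover, origin as the cover's. 24 mm wide; its outer face at cover x = 50 mm stands 9 mm above the plate, like the ridge, beside a thumb scoop (34 mm long, 52 wide, 5 deep) in the box. Pinched towards the ridge it flexes 4.5 mm to a stop; its barb, 3 mm under a catch, is clear from 3.5 mm on (9 N), the stop takes 11 N. It snaps off above 28 N.
- pinch_mid (a point): Middle of the pinch that releases and carries the cover, 5 mm above its plate, cover frame x = 31, y = 0, z = 19 mm: midway between the ridge's -x face and the tab's outer face when the tab is pressed in (29.5 mm apart; 34 mm unpressed). Fingers close along the cover's x. A pinch of 13 to 18 N serves; off centre it thrusts the cover sideways against the box and the swing jams.
- cartridge: Fresh cartridge standing on the worktop, about 180 g: white cylinder, diameter 46 mm, 48 mm high, foot chamfered 5 x 6 mm; on top a blue grip fin 10 mm thick (its x), 30 mm long (its y), z 48 to 68 mm. Origin at the centre of its foot, z up. Fully home its foot bears on the seat, the fin's top 8 mm below the box's top; any yaw. The worktop between it and the filter is clear.
- mug: Cream mug, 63 x 88 x 51 mm, bystander; origin under its middle.
- tall_jar: Glass clip-top jar, 95 x 79 x 131 mm, bystander; origin under its middle.
- eggcup: Wooden egg cup, 47 mm across, 58 mm high, bystander; origin under its middle.
- lemon_1: Lemon, 78 x 55 x 56 mm, bystander; origin under its middle.
- garlic_2: Garlic bulb, 53 x 52 x 52 mm, bystander; origin under its middle.
Mind the look-alikes: they are no part of the job. Leave any orange look-alike of the cartridge alone.

How it is judged:
By the outcome, as a careful person would: the job done as asked, in the order asked, and still so for the second after the job is handed in, with the robot touching nothing.
It also fails if it takes over 64 s, if anything falls off the work surface, if the arm or the gripper's body presses on something with over 40 N, if the wrist force passes 120 N, or if a joint passes its speed limit or range.

## Robot

A 6-joint arm with a two-finger parallel gripper is mounted at the origin on a cart in front of the work surface, level with it; the furniture and walls round the work are solid. World frame = base frame: x ahead of the robot, y to its left, z up, the work surface at z = 0. Lengths are in m, angles in rad, forces in N, time in s.
With the tool pointing down it reaches from about 0.375 to 0.9 m from the base axis. Payload 3.1 kg.
Tool frame: the origin (TCP) lies at the centre of the arm's flange, where the gripper is bolted on; the fingertips stand robot.tip_extent ahead of it and the grasp point (between the pads) lies 164 mm ahead of it (robot.tip_extent is the distance from the TCP to the fingertips, in m); z points along the fingers, y is the line along which they close (so a half turn about z gives the same grasp; the last joint's range is limited). The gripper opens to 87 mm and grips with 3 to 60 N. Pads are 19 mm wide; open, the fingers measure 117 mm over their backs; the gripper's body (75 mm by 190 mm) begins 51 mm behind the grasp point.
Start: joints at [0.945, 0.527, 1.433, -0, 1.181, -0.178], TCP at [0.271, 0.563, 0.405] pointing down, gripper open.
Joint ranges: [-3.08, 3.08], [-0.75, 2.2], [0.22, 2.44], [-1.43, 4.57], [0, 2.65], [-2.85, 2.85]. Speed limits (rad/s): [2.79, 2.79, 3.14, 3.14, 3.14, 3.14].

## Interface

Orientations are given as a unit quaternion [x, y, z, w].
In Python, from rig import get_obs, camera, hand_in, cut_out, robot gives the robot as it stands.
- The arm moves only by the tool step_arm, never from a script. Its argument "rows" is a list of rows, each a list of 6 numbers: the shift along the world's x, y, z in m, then the turn, a rotation vector about the world's x, y, z in degrees. A call has 1 to 12 rows; each row shifts and turns the commanded pose from where the row before left it; what a row does not reach is not made up. A row lasts 1/8 s, in which the tool goes at most 62.5 mm and 10.7 degrees, less where a joint would pass 70% of its speed; a pose out of reach is approached as far as the arm can. A call is refused whole if a number of a shift passes 0.0625 or a number of a turn 10.7, either way. A call with a gripper value outside its range is refused whole. "jaw" is the finger opening in m, from 0 to 0.087, set as the call begins (left out, the last holds). The fingers move at their own pace and stop on an object; "squeeze" is the grip in N (left out, the last holds). Time passes only in rows, so rows that do not move let the fingers close. It gives the time, the measured TCP pose, the force, the opening and the grip force at its end, in the units of the state.
- get_obs(): the state, without advancing time (a new reading comes with each control period).
- camera(name): name is "scene" or "top" or "wrist"; returns a dict with "pixels" (384x512x3 uint8, blue, green, red), "depth" (384x512 float32, m along the optical axis (not along the pixel's ray), 0 where there is no reading), "fov_y" (degrees; the focal length in pixels is half the picture's height over the tangent of half this angle, whatever the lens; pixels are square), "cx", "cy" (the principal point, pixels), "extrinsics" (4x4, takes a point from camera to world coordinates); the wrist camera has in their place "mount" (4x4, takes a point from camera to tool coordinates, whose origin is the TCP and whose axes are the flange's). Camera axes: x right, y up, looking along -z (the intrinsics and any distortion apply to the point x, -y, -z); pixel columns grow to the right and rows downward; lengths in m; the calibration is good to about 2 mm. A picture is of the moment at which its call begins: read the wrist's pose just before it.
- hand_in(): hands the job in; it is judged then, once.
Trained networks look in the newest picture that a camera, given by its name, has taken for a name from the list of things; names that differ only in an ending like _2 or _b are one class to them, and where a whole thing is asked for, a point or a joint stands for the part that bears it (a point fixed in the world has none). Each returns a list of dicts, best first, with "confidence" (0 to 1); they miss things now and then, are a little off and sometimes report something else, mostly with a low value. They report only what shows in the picture. A call takes as long as a camera call. They do not tell look-alikes from the thing itself.
- cut_out(label, camera): "region" (384x512 bool, what is visible of it) and "extent" ([centre column, centre row, width, height] in pixels, round what is visible of it).
The state is a dict: "time": time; "q": joint angles; "joint_velocities": joint speeds; "joint_torque": joint torques, N m; "position": TCP position; "tool_rot": TCP orientation; "ft_force": force on the tool from outside, world axes, zero at the start; "moment": the same for the moment, N m; "grip_width": finger opening in m; "grip_force": force on a finger pad.
Only numpy, scipy, OpenCV 4.12 (cv2) and the standard library are available. Lean on these libraries where they do the work, as an engineer would, in place of code of your own. Each camera call takes 0.05 s, during which the arm holds its last target. There are 200 camera calls.

## Working session

There is one attempt and no reset: what is moved stays moved. The work goes in short steps, Python scripts to look and compute and a tool call to move; the robot and the scene stay as the last step left them, time stands still between calls to the robot, and variables do not carry over. Pictures are saved under pics/ and viewed, at most 10 in all, crops included, and the job is handed in when it is done.

Besides the shell and the picture viewer there is one more tool, called after "Emit:" in YAML: its name, and indented under it one key for each argument. step_arm: Moves the arm, as the interface text tells. Its arguments: {"type":"object","properties":{"rows":{"type":"array"},"jaw":{"type":"number"},"squeeze":{"type":"number"}},"required":["rows"]}

```bash
mkdir -p pics
cat > h.py <<'E'
import numpy as np, cv2
from rig import get_obs, camera, hand_in, cut_out, robot
from scipy.spatial.transform import Rotation as R
def shot(n,save=None):
    o=get_obs(); c=camera(n)
    if 'extrinsics' in c: T=np.array(c['extrinsics'])
    else:
        W=np.eye(4); W[:3,:3]=R.from_quat(o['tool_rot']).as_matrix(); W[:3,3]=o['position']; T=W@np.array(c['mount'])
    c['T']=T
    if save: cv2.imwrite('pics/'+save,c['pixels'])
    return c
def cloud(c):
    d=c['depth']; h,w=d.shape; f=h/2/np.tan(np.radians(c['fov_y'])/2)
    v,u=np.mgrid[:h,:w]
    P=np.stack([(u-c['cx'])/f*d,-(v-c['cy'])/f*d,-d],-1)
    return P@c['T'][:3,:3].T+c['T'][:3,3]
E
python3 - <<'E'
from h import *
o=get_obs(); print({k:np.round(v,3) for k,v in o.items()}); print(robot if not callable(robot) else '', getattr(robot,'tip_extent',None))
ims=[]
for n in ['scene','top']:
    c=shot(n); X=cloud(c); im=c['pixels'].copy()
    print(n,c['fov_y'],c['cx'],c['cy'],[k for k in c])
    for l in ['filter_unit','cover','snap_tab','cartridge','mug','tall_jar','eggcup','lemon_1','garlic_2']:
        for r in cut_out(l,n)[:3]:
            m=r['region']&(c['depth']>0); p=X[m]
            print(l,round(r['confidence'],2),np.round(r['extent']),np.round(np.median(p,0),3),np.round(np.percentile(p,[2,98],axis=0),3).tolist() if len(p) else '')
    ims.append(im)
cv2.imwrite('pics/a.png',cv2.resize(np.vstack(ims),(400,600))); cv2.imwrite('pics/s.png',ims[0]);cv2.imwrite('pics/t.png',ims[1])
E
```

```text
{'time': np.float64(0.0), 'q': array([ 0.945,  0.528,  1.434,  0.   ,  1.181, -0.178]), 'joint_velocities': array([-0.001, -0.001,  0.001, -0.001,  0.001, -0.001]), 'joint_torque': array([  0.   , -44.003, -17.659,   0.063,   0.058,  -0.   ]), 'position': array([0.27 , 0.563, 0.404]), 'tool_rot': array([ 0.222,  0.975, -0.001, -0.   ]), 'ft_force': array([-0.136, -0.32 , -0.993]), 'moment': array([ 0.087, -0.064,  0.002]), 'grip_force': np.float64(0.0), 'grip_width': np.float64(0.087)}
<Robot object at 0x7f611355be00> 0.1822
scene 53.97478559128812 256.2223473149627 192.1961706171147 ['pixels', 'depth', 'fov_y', 'cx', 'cy', 'extrinsics', 'T']
filter_unit 0.62 [215. 176.  62.  63.] [0.484 0.054 0.075] [[0.417, 0.028, 0.007], [0.586, 0.157, 0.092]]
cover 0.58 [213. 169.  36.  26.] [0.493 0.095 0.089] [[0.445, 0.057, 0.085], [0.542, 0.137, 0.098]]
cartridge 0.92 [303. 248.  16.  28.] [ 0.563 -0.254  0.045] [[0.549, -0.268, -0.001], [0.589, -0.208, 0.068]]
cartridge 0.88 [271. 258.  16.  24.] [ 0.461 -0.241  0.046] [[0.446, -0.255, 0.0], [0.489, -0.213, 0.068]]
mug 0.73 [304. 356.  
[... 1267 characters left out ...]
 16.] [ 0.566 -0.243  0.047] [[0.549, -0.262, 0.015], [0.59, -0.223, 0.07]]
mug 0.72 [374. 239.  22.  23.] [ 0.379 -0.453  0.041] [[0.351, -0.48, 0.005], [0.423, -0.431, 0.053]]
tall_jar 0.87 [272. 150.  24.  32.] [ 0.655 -0.12   0.121] [[0.629, -0.158, 0.025], [0.7, -0.088, 0.131]]
tall_jar 0.47 [202. 204.  30.  33.] [0.493 0.1   0.09 ] [[0.443, 0.059, 0.083], [0.541, 0.139, 0.098]]
eggcup 0.49 [138. 226.  20.   9.] [0.415 0.31  0.049] [[0.395, 0.291, 0.011], [0.435, 0.333, 0.061]]
lemon_1 0.81 [326. 155.  16.  22.] [ 0.663 -0.295  0.046] [[0.635, -0.32, 0.026], [0.698, -0.272, 0.057]]
garlic_2 0.59 [297. 142.  16.  14.] [ 0.704 -0.207  0.033] [[0.685, -0.232, 0.006], [0.73, -0.188, 0.048]]
```

Run:
```python
import cv2,numpy as np
t=cv2.imread('pics/t.png')[110:265,120:400]; t=cv2.resize(t,None,fx=2.8,fy=2.8,interpolation=2)
s=cv2.imread('pics/s.png')[225:280,240:340]; s=cv2.resize(s,(300,165))
o=np.zeros((600,800,3),np.uint8); o[:t.shape[0],:784]=t; o[434:599,:300]=s
cv2.imwrite('pics/b.png',o)
```

```text
(no output)
```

View pics/b.png

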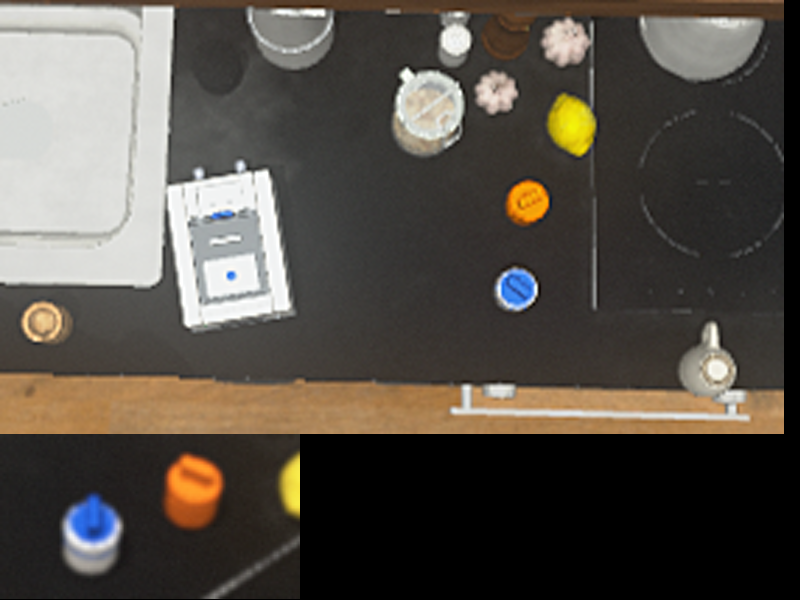

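Two candidates: the white body with the blue fin at top-image (303,215), and the all-orange one at (307,183). The crop confirms the white/blue one fits the description, and I'll leave the orange one alone. The unit is at about (201,202), with its tab end up and the blue tab near (199,187). I'll move over the unit for a wrist view.

Emit:
step_arm:
  rows:
    - [0.019,-0.0385,0,0,0,-4.6]
    - [0.019,-0.0385,0,0,0,-4.6]
    - [0.019,-0.0385,0,0,0,-4.6]
    - [0.019,-0.0385,0,0,0,-4.6]
    - [0.019,-0.0385,0,0,0,-4.6]
    - [0.019,-0.0385,0,0,0,-4.6]
    - [0.019,-0.0385,0,0,0,-4.6]
    - [0.019,-0.0385,0,0,0,-4.6]
    - [0.019,-0.0385,0,0,0,-4.6]
    - [0.019,-0.0385,0,0,0,-4.6]
    - [0.019,-0.0385,0,0,0,-4.6]
    - [0.019,-0.0385,0,0,0,-4.6]

```text
time: 2.5
position: [0.4991, 0.1, 0.405]
tool_rot: [0.65, 0.76, 0.0, 0.0]
ft_force: [0.7, -0.3, 0.7]
grip_width: 0.0866
grip_force: 0.0
```

Run:
```python
from h import *
c=shot('wrist','w1.png'); X=cloud(c); o=get_obs(); print(np.round(o['position'],4),np.round(o['tool_rot'],4),np.round(o['q'],2)); print(np.round(c['mount'],3),c['fov_y'])
np.save('w1.npy',X)
for l in ['filter_unit','cover','snap_tab']:
    for r in cut_out(l,'wrist')[:2]:
        m=r['region']&(c['depth']>0); p=X[m]
        print(l,round(r['confidence'],2),np.round(r['extent']),np.round(np.median(p,0),3),np.round(np.percentile(p,[2,98],axis=0),3).tolist())
```

```text
[0.502  0.0963 0.4052] [6.512e-01 7.589e-01 2.000e-04 3.100e-03] [-0.03  0.37  1.72 -0.    1.05 -0.18]
[[ 0.001  0.965  0.261  0.071]
 [ 1.    -0.001  0.    -0.   ]
 [ 0.001  0.261 -0.965  0.021]
 [ 0.     0.     0.     1.   ]] 67.48006039818021
filter_unit 0.9 [271. 176. 165. 119.] [0.52  0.119 0.088] [[0.422, 0.04, 0.035], [0.586, 0.169, 0.09]]
cover 0.59 [255. 179. 100.  69.] [0.493 0.102 0.089] [[0.445, 0.061, 0.087], [0.541, 0.14, 0.098]]
cover 0.39 [377. 374.  22.  16.] [ 0.666 -0.097  0.123] [[0.655, -0.103, 0.119], [0.674, -0.091, 0.126]]
snap_tab 0.65 [300. 182.   9.  24.] [0.538 0.111 0.096] [[0.532, 0.099, 0.076], [0.542, 0.12, 0.099]]
```

View pics/w1.png

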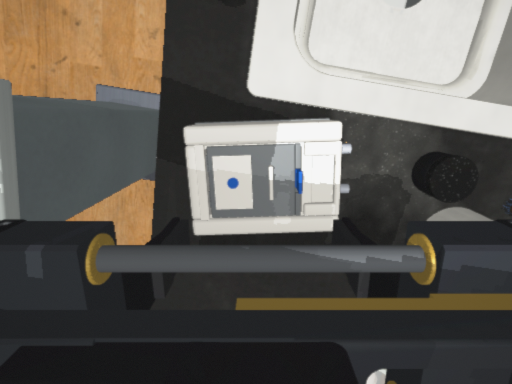

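Wrist view: unit centred at about (265,177), ridge at (271,183), blue tab at (300,181), with the tool's y axis nearly along the unit's x. Next I'll measure the pose accurately.

```bash
cat > meas.py <<'E'
from h import *
import sys
for i in range(2):
    o=get_obs(); print(np.round(o['position'],4),np.round(o['tool_rot'],4),np.round(o['ft_force'],1))
    n=sys.argv[1]; c=shot(n); X=cloud(c); bgr=c['pixels'].astype(int)
    near=(c['depth']>0)&(np.hypot(X[...,0]-.51,X[...,1]-.1)<.13)
    top=near&(abs(X[...,2]-.09)<.012)
    r=cv2.minAreaRect((X[top][:,:2]*1000).astype(np.float32)); print('box rect',np.round(r[0],1),np.round(r[1],1),round(r[2],2), 'ztop',np.round(np.median(X[top][:,2]),4))
    blue=near&(bgr[...,0]>bgr[...,2]+60)&(bgr[...,0]>120)
    k,lab,st,ce=cv2.connectedComponentsWithStats(blue.astype(np.uint8))
    for j in range(1,k):
        if st[j,4]>15:
            p=X[lab==j]; rr=cv2.minAreaRect((p[p[:,2]>.08][:,:2]*1000).astype(np.float32)); print('blue',st[j],np.round(np.median(p,0),4),np.round(rr[0],1),np.round(rr[1],1),round(rr[2],1),'zmax',p[:,2].max().round(4))
    hi=near&(X[...,2]>.0945)
    k,lab,st,ce=cv2.connectedComponentsWithStats(hi.astype(np.uint8))
    for j in range(1,k):
        if st[j,4]>15:
            p=X[lab==j]; rr=cv2.minAreaRect((p[:,:2]*1000).astype(np.float32)); print('hi',st[j],np.round(p.mean(0),4),np.round(rr[0],1),np.round(rr[1],1),round(rr[2],1))
    for l in ['cover']:
        for q in cut_out(l,n)[:1]:
            p=X[q['region']&top]; rr=cv2.minAreaRect((p[:,:2]*1000).astype(np.float32)); print(l,np.round(rr[0],1),np.round(rr[1],1),round(rr[2],2))
E
python3 meas.py wrist; python3 meas.py top
```

```text
[0.4988 0.1007 0.4047] [ 6.491e-01  7.607e-01  1.000e-04 -3.000e-04] [ 0.9  0.8 -1. ]
box rect [502.7 102.2] [162.3 119.3] 10.86 ztop 0.0888
blue [295 170   8  25 136] [0.5374 0.1113 0.0974] [537.6 108.9] [ 6.  23.2] 13.3 zmax 0.0993
blue [228 179  11  10  85] [0.4701 0.0956 0.0899] [470.5  95.6] [10.  10.6] 53.9 zmax 0.0911
hi [270 167   4  34 135] [0.5095 0.1037 0.0977] [509.5 103.5] [ 3.2 35.3] 9.6
hi [299 172   5  23 109] [0.5391 0.1092 0.0976] [539.3 109.1] [ 4.5 23.2] 11.5
hi [    0   217   512   167 71699] [0.494  0.1251 0.3195] [496.7 104.8] [169.9  68.6] 9.1
cover [492.2  99.3] [101.4  79.5] 10.47
[0.498  0.1019 0.4047] [ 6.482e-01  7.615e-01 -1.000e-04 -5.000e-04] [-0.3  0.2  0.4]
box rect [502.6 102.3] [162.3 119.2] 10.9 ztop 0.0888
blue [296 171   8  25 137] [0.5374 0.1119 0.0969] [538.8 109.4] [ 3.9 23.1] 12.5 zmax 0.0995
blue [229 180  10  10  86] [0.47   0.0957 0.09  ] [469.8  96. ] [ 9.7 10. ] 10.6 zmax 0.0919
hi [270 168   5  35 134] [0.5095 0.1036 0.0977] [509.6 103.4] [ 4.  36.1] 12.2
hi [299 173   5  23  92] [0.5389 0.1094 0.0978] [538.7 109.3] [ 3.9 23.2] 11.0
hi
[... 441 characters left out ...]
  57  13 577] [0.6289 0.0992 0.5707] [632.6  98.5] [113.5  14.6] 89.9
hi [ 134  151   76   74 4237] [0.4612 0.0991 0.5538] [487.4 100. ] [214.6 120.4] 0.8
cover [499.5  74.1] [93.7 21.2] 9.03
[0.4981 0.1023 0.4048] [ 6.478e-01  7.618e-01 -0.000e+00 -1.000e-04] [ 0.1 -0.  -0.6]
box rect [504.1  58.8] [ 72.7 173.2] 84.23 ztop 0.0886
hi [  60    0  122   57 5126] [0.5825 0.0951 0.9645] [594.7  96.6] [ 68.5 124.2] 20.6
hi [144  55  13   5  44] [0.6366 0.1085 0.7757] [636.1 108.2] [ 6.7 18.7] 5.7
hi [148 100  58  13 584] [0.6289 0.1003 0.5706] [632.3 100.8] [115.2  14.5] 89.5
hi [ 134  151   76   74 4240] [0.4612 0.0991 0.5539] [487.4  99.7] [214.5 119.7] 0.5
cover [496.7  73. ] [93.6 26.9] 12.23
```

```bash
python3 meas.py wrist
```

```text
[0.4983 0.1021 0.4048] [ 0.648   0.7617  0.     -0.    ] [-0.4  0.2 -0. ]
box rect [502.6 102.3] [162.3 119.1] 10.87 ztop 0.0888
blue [296 171   7  25 129] [0.5377 0.1111 0.0971] [538.5 109.4] [ 3.3 22.7] 11.7 zmax 0.0992
blue [228 180  11  11  89] [0.4702 0.0957 0.0902] [470.3  95.8] [10.7 10.5] 61.3 zmax 0.0916
hi [270 168   4  35 135] [0.5093 0.1039 0.0977] [509.4 103.1] [ 3.1 36.1] 9.9
hi [299 173   5  23 109] [0.5389 0.1094 0.0974] [539.2 109.3] [ 4.6 23.3] 11.5
hi [    0   217   512   167 71653] [0.4934 0.1263 0.3195] [496. 106.] [168.8  68.5] 9.2
[0.4984 0.1018 0.4048] [0.6482 0.7615 0.     0.    ] [-0.3  0.5  0.6]
box rect [502.6 102.2] [162.2 119.2] 10.83 ztop 0.0888
blue [295 171   8  25 132] [0.5375 0.1115 0.0971] [537.5 108.8] [ 6.1 23.8] 13.8 zmax 0.099
blue [228 180  11  10  90] [0.4703 0.0956 0.0899] [470.   95.4] [10.6 10.1] 11.4 zmax 0.0918
hi [270 168   4  34 132] [0.5094 0.1038 0.0977] [509.5 103.5] [ 3.2 35. ] 9.9
hi [299 173   5  23 108] [0.5391 0.1091 0.0975] [539.3 109. ] [ 4.5 23.3] 10.9
hi [    0   217   512   167 71680] [0.4936 0.1261 0.3196] [496.4 105.7] [171.   68.7] 9.3
cover [492.6  99.9] [99.9 77.9] 10.46
```

Emit:
step_arm:
  rows:
    - [0.006,0.001,-0.02,0,0,0.4]
    - [0.006,0.001,-0.02,0,0,0.4]
    - [0.006,0.001,-0.02,0,0,0.4]
    - [0.006,0.001,-0.025,0,0,0.4]
    - [0,0,0,0,0,0]
    - [0,0,0,0,0,0]
    - [0,0,0,0,0,0]
  jaw: 0.044
  squeeze: 15

```text
time: 4.18
position: [0.5227, 0.1054, 0.3208]
tool_rot: [0.638, 0.77, 0.001, 0.001]
ft_force: [0.5, -0.0, 0.7]
grip_width: 0.0444
grip_force: 0.0
```

```bash
python3 meas.py wrist | tail -10
python3 - <<'E'
from h import *
shot('wrist','w2.png')
E
```

```text
cover [491.9 103.9] [103.3  70. ] 10.73
[0.5226 0.1054 0.3207] [6.378e-01 7.702e-01 5.000e-04 6.000e-04] [ 1.   0.  -0.4]
box rect [502.9 102.6] [161.7 118.5] 10.86 ztop 0.0888
blue [276 192   3  24  71] [0.536  0.1081 0.077 ] [532.8 117. ] [0.  6.6] 12.0 zmax 0.0882
blue [280 196   6  31 144] [0.5388 0.1091 0.0978] [538.8 109.2] [ 3.4 23.2] 9.0 zmax 0.0999
blue [183 202  16  14 167] [0.4701 0.0958 0.09  ] [470.   95.7] [11.6 10.6] 44.8 zmax 0.0916
hi [240 188   6  46 255] [0.5095 0.104  0.0976] [509.5 103.6] [ 3.8 35.3] 10.0
hi [280 195   7  32 198] [0.5389 0.1096 0.0975] [539.2 109.3] [ 4.7 23.2] 11.9
hi [    0   217   512   167 74737] [0.5172 0.1298 0.2355] [518.7 110.2] [169.2  72.4] 8.0
cover [491.3 103.7] [101.7  69.9] 10.86
```

View pics/w2.png

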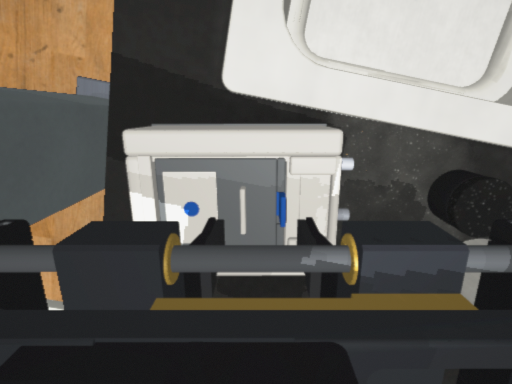

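The fingers (columns about 210 and 315) straddle the ridge (243) and the blue tab (282). Now I'll descend.

Emit:
step_arm:
  rows:
    - [0,0.0005,-0.012,0,0,0]
    - [0,0,-0.012,0,0,0]
    - [0,0,-0.012,0,0,0]
    - [0,0,-0.006,0,0,0]
    - [0,0,-0.004,0,0,0]
    - [0,0,0,0,0,0]
    - [0,0,0,0,0,0]

```text
time: 5.3
position: [0.5227, 0.1059, 0.274]
tool_rot: [0.638, 0.77, 0.0, 0.0]
ft_force: [0.1, 0.2, -0.5]
grip_width: 0.044
grip_force: 0.0
```

Emit:
step_arm:
  rows:
    - [0,0,0,0,0,0]
    - [0,0,0,0,0,0]
    - [0,0,0,0,0,0]
    - [0,0,0,0,0,0]
    - [0,0,0,0,0,0]
    - [0,0,0,0,0,0]
  jaw: 0.025
  squeeze: 15

```text
time: 6.05
position: [0.5221, 0.1058, 0.2741]
tool_rot: [0.638, 0.77, -0.001, -0.0]
ft_force: [-2.8, -1.9, 5.7]
grip_width: 0.0292
grip_force: 15.0
```

Emit:
step_arm:
  rows:
    - [-0.0005,-0.0001,0.0005,0,0,0]
    - [0,0,0,0,0,0]
    - [0,0,0,0,0,0]

```text
time: 6.42
position: [0.5221, 0.1058, 0.2742]
tool_rot: [0.638, 0.77, -0.0, -0.0]
ft_force: [-1.0, -0.1, 2.0]
grip_width: 0.0296
grip_force: 15.0
```

Run:
```python
import numpy as np
y=np.radians(10.85);c=lambda t:np.array([82*np.cos(t)-194.2*np.sin(t),82*np.sin(t)+194.2*np.cos(t)])
th=np.linspace(0,.256,9)
for a,b in zip(th,th[1:]):
    d=c(b)-c(a); print(np.round([d[0]*np.cos(y),d[0]*np.sin(y),d[1]],2),np.round(np.degrees(b-a)*np.array([np.sin(y),-np.cos(y)]),3))
```

```text
[-6.14 -1.18  2.52] [ 0.345 -1.801]
[-6.22 -1.19  2.32] [ 0.345 -1.801]
[-6.29 -1.21  2.12] [ 0.345 -1.801]
[-6.35 -1.22  1.91] [ 0.345 -1.801]
[-6.41 -1.23  1.7 ] [ 0.345 -1.801]
[-6.46 -1.24  1.5 ] [ 0.345 -1.801]
[-6.5  -1.25  1.28] [ 0.345 -1.801]
[-6.54 -1.25  1.07] [ 0.345 -1.801]
```

Emit:
step_arm:
  rows:
    - [-0.0031,-0.0006,0.0013,0.1725,-0.9,0]
    - [-0.0031,-0.0006,0.0013,0.1725,-0.9,0]
    - [-0.0031,-0.0006,0.0012,0.1725,-0.9,0]
    - [-0.0031,-0.0006,0.0012,0.1725,-0.9,0]
    - [0,0,0,0,0,0]

```text
time: 7.05
position: [0.5094, 0.1033, 0.2793]
tool_rot: [0.638, 0.77, 0.025, 0.02]
ft_force: [0.4, 0.7, -2.0]
grip_width: 0.029
grip_force: 15.0
```

Forces stay low, so I'll continue the swing.

Emit:
step_arm:
  rows:
    - [-0.0031,-0.0006,0.0011,0.1725,-0.9,0]
    - [-0.0032,-0.0006,0.001,0.1725,-0.9,0]
    - [-0.0032,-0.0006,0.001,0.1725,-0.9,0]
    - [-0.0032,-0.0006,0.0009,0.1725,-0.9,0]
    - [-0.0032,-0.0006,0.0009,0.1725,-0.9,0]
    - [-0.0032,-0.0006,0.0008,0.1725,-0.9,0]
    - [0,0,0,0,0,0]

```text
time: 7.92
position: [0.4903, 0.0997, 0.285]
tool_rot: [0.636, 0.768, 0.062, 0.051]
ft_force: [1.0, 0.5, -1.8]
grip_width: 0.0294
grip_force: 15.0
```

Emit:
step_arm:
  rows:
    - [-0.0032,-0.0006,0.0008,0.1725,-0.9,0]
    - [-0.0032,-0.0006,0.0007,0.1725,-0.9,0]
    - [-0.0032,-0.0006,0.0006,0.1725,-0.9,0]
    - [-0.0032,-0.0006,0.0006,0.1725,-0.9,0]
    - [-0.0032,-0.0006,0.0005,0.1725,-0.9,0]
    - [0,0,0,0,0,0]

```text
time: 8.68
position: [0.4743, 0.0967, 0.2882]
tool_rot: [0.633, 0.765, 0.092, 0.076]
ft_force: [-0.2, 0.8, -2.4]
grip_width: 0.029
grip_force: 15.0
```

Emit:
step_arm:
  rows:
    - [0.0019,0.0004,0.0006,0,0,0]
    - [0.0019,0.0004,0.0006,0,0,0]
    - [0.0019,0.0004,0.0007,0,0,0]
    - [0.0019,0.0004,0.0008,0,0,0]
    - [0.0019,0.0004,0.001,0,0,0]
    - [0.0019,0.0004,0.001,0,0,0]
    - [0,0,0,0,0,0]

```text
time: 9.55
position: [0.4862, 0.0992, 0.293]
tool_rot: [0.633, 0.765, 0.093, 0.076]
ft_force: [-0.0, -0.3, -0.6]
grip_width: 0.0286
grip_force: 15.0
```

Emit:
step_arm:
  rows:
    - [0.001,0,0.01,0,0,0]
    - [0.001,0,0.016,0,0,0]
    - [0.001,0,0.016,0,0,0]
    - [0,0,0.016,0,0,0]
    - [0,0,0.016,0,0,0]
    - [0,0,0.016,0,0,0]
    - [0,0,0,0,0,0]
    - [0,0,0,0,0,0]

```text
time: 10.55
position: [0.4886, 0.0992, 0.3827]
tool_rot: [0.633, 0.765, 0.092, 0.076]
ft_force: [-0.0, -0.4, -0.8]
grip_width: 0.029
grip_force: 15.0
```

Run:
```python
from h import *
a=shot('wrist')['pixels']; b=shot('scene')['pixels'][90:270,130:360]
cv2.imwrite('pics/c.png',np.vstack([cv2.resize(a,(400,300)),cv2.resize(b,(400,300))]))
```

```text
(no output)
```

View pics/c.png

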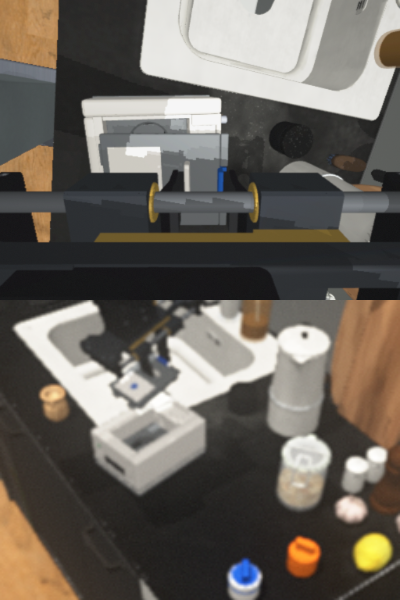

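The cover is off and held over the open unit (bottom view, at about (140,385)). Next I'll level it and carry it to the clear patch.

Emit:
step_arm:
  rows:
    - [0.0006,-0.01,0,-0.259,1.35,0]
    - [0.0006,-0.0175,0,-0.259,1.35,0]
    - [0.0006,-0.02,0,-0.259,1.35,0]
    - [0.0006,-0.02,0,-0.259,1.35,0]
    - [0.0006,-0.02,0,-0.259,1.35,0]
    - [0.0006,-0.02,0,-0.259,1.35,0]
    - [0.0006,-0.02,0,-0.259,1.35,0]
    - [0.0006,-0.02,0,-0.259,1.35,0]
    - [0.0006,-0.0175,0,-0.259,1.35,0]
    - [0.0006,-0.008,0,-0.259,1.35,0]
    - [0,0,0,0,0,0]
    - [0,0,0,0,0,0]

```text
time: 12.15
position: [0.4948, -0.0734, 0.3828]
tool_rot: [0.638, 0.77, 0.0, -0.0]
ft_force: [-0.4, 0.2, -0.8]
grip_width: 0.0291
grip_force: 15.0
```

Emit:
step_arm:
  rows:
    - [0,0,-0.015,0,0,0]
    - [0,0,-0.025,0,0,0]
    - [0,0,-0.025,0,0,0]
    - [0,0,-0.025,0,0,0]
    - [0,0,-0.025,0,0,0]
    - [0,0,-0.025,0,0,0]
    - [0,0,-0.015,0,0,0]
    - [0,0,0,0,0,0]
    - [0,0,0,0,0,0]

```text
time: 13.28
position: [0.4953, -0.0738, 0.2285]
tool_rot: [0.638, 0.77, 0.0, 0.001]
ft_force: [-0.1, -0.9, -0.6]
grip_width: 0.0294
grip_force: 15.0
```

Run:
```python
from h import *
o=get_obs(); print(np.round(o['tool_rot'],4),np.round(o['position'],4),np.round(o['ft_force'],1))
for n in ['scene','wrist']:
    c=shot(n); X=cloud(c)
    for r in cut_out('cover',n)[:2]:
        print(n,round(r['confidence'],2),np.round(r['extent']))
        m=r['region']&(c['depth']>0)&(X[...,2]<.07); p=X[m]
        A=np.c_[p[:,:2]-p[:,:2].mean(0),np.ones(len(p))]
        w=np.ones(len(p),bool)
        for _ in range(6):
            k=np.linalg.lstsq(A[w],p[w,2],rcond=None)[0]; w=abs(A@k-p[:,2])<.0025
        print(len(p),w.sum(),np.round(k,4),np.round(np.percentile(p,[2,98],axis=0),3))
```

```text
[6.377e-01 7.703e-01 2.000e-04 6.000e-04] [ 0.4953 -0.0738  0.2285] [-0.1 -0.9 -0.6]
scene 0.63 [239. 225.  41.  29.]
612 473 [-0.0055 -0.0033  0.0442] [[ 0.416 -0.123  0.031]
 [ 0.517 -0.055  0.05 ]]
wrist 0.69 [212. 226. 168. 116.]
10427 9867 [-0.0115 -0.0042  0.0437] [[ 0.416 -0.109  0.042]
 [ 0.512 -0.037  0.052]]
```

Emit:
step_arm:
  rows:
    - [0,0,-0.01,0,0,0]
    - [0,0,-0.01,0,0,0]
    - [0,0,-0.005,0,0,0]
    - [0,0,-0.002,0,0,0]
    - [0,0,0,0,0,0]
    - [0,0,0,0,0,0]

```text
time: 14.22
position: [0.4951, -0.0738, 0.201]
tool_rot: [0.638, 0.77, 0.0, 0.0]
ft_force: [-0.4, 0.7, -0.2]
grip_width: 0.0292
grip_force: 15.0
```

Emit:
step_arm:
  rows:
    - [0,0,-0.001,0,0,0]
    - [0,0,-0.001,0,0,0]
    - [0,0,-0.001,0,0,0]
    - [0,0,0,0,0,0]

```text
time: 14.72
position: [0.4949, -0.0738, 0.1981]
tool_rot: [0.638, 0.77, -0.0, 0.0]
ft_force: [-1.8, 0.7, 2.6]
grip_width: 0.0294
grip_force: 15.0
```

Emit:
step_arm:
  rows:
    - [0,0,0,0,0,0]
    - [0,0,0,0,0,0]
    - [0,0,0,0,0,0]
  jaw: 0.046

```text
time: 15.1
position: [0.4948, -0.0738, 0.1977]
tool_rot: [0.638, 0.77, -0.0, -0.0]
ft_force: [-0.6, -0.1, 0.4]
grip_width: 0.0445
grip_force: 0.0
```

Emit:
step_arm:
  rows:
    - [0,0,0.005,0,0,0]
    - [0,0,0.015,0,0,0]
    - [0,0,0.03,0,0,0]
    - [0,0,0.03,0,0,0]
    - [0,0,0.03,0,0,0]
    - [0,0,0.03,0,0,0]
    - [0,-0.01,0.03,0,0,0]
    - [0,-0.01,0.03,0,0,0]
    - [0,0,0,0,0,0]
    - [0,0,0,0,0,0]

```text
time: 16.35
position: [0.4943, -0.0934, 0.3978]
tool_rot: [0.638, 0.77, -0.0, -0.0]
ft_force: [0.7, -0.4, -0.6]
grip_width: 0.0457
grip_force: 0.0
```

Run:
```python
from h import *
o=get_obs(); print(np.round(o['tool_rot'],4),np.round(o['position'],4),np.round(o['ft_force'],1))
ims=[]
for n in ['scene','top','wrist']:
    c=shot(n); X=cloud(c); ims.append(c['pixels'])
    np.save('X_%s.npy'%n,X); cv2.imwrite('pics/l_%s.png'%n,c['pixels'])
    for l in ['cover','cartridge','bore_mouth','seat']:
      for r in cut_out(l,n)[:2]:
        m=r['region']&(c['depth']>0); p=X[m]
        print(n,l,round(r['confidence'],2),np.round(r['extent']),np.round(np.median(p,0),4),np.round(np.percentile(p,[2,98],axis=0),3).tolist())
cv2.imwrite('pics/d.png',np.vstack([cv2.resize(ims[2],(400,300)),cv2.resize(ims[0][90:270,130:360],(400,300))]))
```

```text
[ 6.379e-01  7.702e-01 -1.000e-04 -4.000e-04] [ 0.4943 -0.0934  0.3978] [ 0.7 -0.4 -0.6]
scene cover 0.68 [238. 228.  44.  34.] [ 0.4608 -0.084   0.0133] [[0.413, -0.123, 0.0], [0.513, -0.042, 0.021]]
scene cartridge 0.78 [270. 259.  14.  24.] [ 0.4596 -0.2408  0.0461] [[0.445, -0.255, 0.008], [0.484, -0.216, 0.068]]
scene cartridge 0.53 [238. 229.  42.  32.] [ 0.4621 -0.086   0.0135] [[0.416, -0.123, 0.004], [0.512, -0.046, 0.02]]
scene bore_mouth 0.68 [219. 179.  67.  56.] [0.4669 0.0608 0.0573] [[0.416, 0.027, 0.006], [0.573, 0.147, 0.092]]
top cover 0.51 [249. 205.  10.   3.] [ 0.5002 -0.0527  0.0127] [[0.49, -0.064, 0.004], [0.508, -0.038, 0.018]]
top cartridge 0.54 [307. 184.  14.  12.] [ 0.5661 -0.2408  0.0474] [[0.549, -0.263, 0.012], [0.589, -0.223, 0.068]]
top cartridge 0.51 [302. 215.  17.  16.] [ 0.4641 -0.2276  0.0479] [[0.446, -0.249, 0.031], [0.484, -0.209, 0.07]]
top bore_mouth 0.74 [200. 199.  38.  58.] [0.5094 0.1061 0.0839] [[0.419, 0.044, 0.02], [0.588, 0.161, 0.094]]
top bore_mouth 0.56 [272. 149.  25.  26.] [ 0.6637 -0.1289  0.1228] [[0.593, -0.162, -0.0], [0.724, -0.089, 0.325]]
wrist cover 0.93 [240. 153.  88.  62.] [ 0.4638 -0.0779  0.0131] [[0.414, -0.12, -0.001], [0.513, -0.04, 0.021]]
wrist cartridge 0.75 [294. 287.  35.  28.] [ 0.5631 -0.2307  0.0461] [[0.548, -0.247, 0.014], [0.585, -0.221, 0.066]]
wrist cartridge 0.53 [225. 282.  27.  20.] [ 0.4743 -0.2292  0.0578] [[0.463, -0.251, 0.045], [0.489, -0.217, 0.068]]
wrist bore_mouth 0.71 [314.  31. 187.  61.] [0.513  0.0566 0.0863] [[0.435, 0.03, 0.021], [0.587, 0.097, 0.09]]
wrist bore_mouth 0.52 [226. 282.  27.  18.] [ 0.4748 -0.2295  0.0552] [[0.463, -0.252, 0.044], [0.489, -0.217, 0.068]]
```

View pics/d.png

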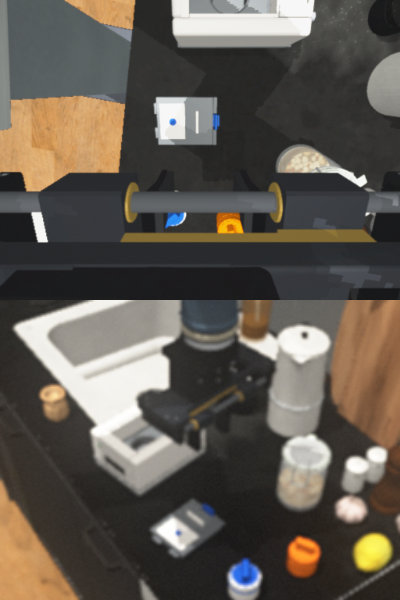

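The cover lies flat and right way up at (188,122) in the wrist half, and the unit is open. I'll go over the white/blue cartridge, turning to match its fin (azimuth about 45°).

Emit:
step_arm:
  rows:
    - [-0.0028,-0.0137,0.001,0,0,-5.6]
    - [-0.0028,-0.0137,0.001,0,0,-5.6]
    - [-0.0028,-0.0137,0.001,0,0,-5.6]
    - [-0.0028,-0.0137,0.001,0,0,-5.6]
    - [-0.0028,-0.0137,0.001,0,0,-5.6]
    - [-0.0028,-0.0137,0.001,0,0,-5.6]
    - [-0.0028,-0.0137,0.001,0,0,-5.6]
    - [-0.0028,-0.0137,0,0,0,-5.6]
    - [-0.0028,-0.0137,0,0,0,-5.6]
    - [-0.0028,-0.0137,0,0,0,-5.6]
    - [0,0,0,0,0,0]
    - [0,0,0,0,0,0]

```text
time: 18.6
position: [0.4669, -0.2305, 0.4048]
tool_rot: [0.924, 0.381, -0.0, -0.0]
ft_force: [-0.1, -0.6, 0.4]
grip_width: 0.0463
grip_force: 0.0
```

```bash
cat > cart.py <<'E'
from h import *
o=get_obs(); q=o['tool_rot']; print(np.round(o['position'],4),np.round(q,4),'yaw',2*np.degrees(np.arctan2(q[1],q[0]))-90,np.round(o['q'],2))
c=shot('wrist'); X=cloud(c); bgr=c['pixels'].astype(int)
near=(c['depth']>0)&(np.hypot(X[...,0]-.467,X[...,1]+.23)<.045)
for nm,lo,hi in [('fin',.06,.08),('body',.040,.055)]:
    p=X[near&(X[...,2]>lo)&(X[...,2]<hi)]
    r=cv2.minAreaRect((p[:,:2]*1000).astype(np.float32)); print(nm,len(p),np.round(r[0],1),np.round(r[1],1),round(r[2],1),np.round(np.median(p,0),4))
    q=p[:,:2]-p[:,:2].mean(0); w,V=np.linalg.eigh(q.T@q); print('  long az',np.degrees(np.arctan2(V[1,1],V[0,1])),np.round(p.mean(0),4))
    if nm=='body': print('  circ',np.round(cv2.minEnclosingCircle((p[:,:2]*1000).astype(np.float32)),1) if 0 else cv2.minEnclosingCircle((p[:,:2]*1000).astype(np.float32)))
v,u=np.where(near); print(u.min(),u.max(),v.min(),v.max())
cv2.imwrite('pics/e.png',cv2.resize(c['pixels'][:300,100:420],(480,450)))
E
python3 cart.py
```

```text
[ 0.4669 -0.2305  0.4048] [ 9.245e-01  3.812e-01 -0.000e+00 -3.000e-04] yaw -45.18054066316537 [-0.67  0.39  1.69  0.    1.06  0.12]
fin 236 [ 467.4 -230.7] [29.7 10. ] 52.5 [ 0.4678 -0.23    0.0668]
  long az 52.32824904369437 [ 0.4678 -0.2302  0.0667]
body 878 [ 467.4 -231.1] [45.5 44.5] 43.6 [ 0.4697 -0.2287  0.0472]
  long az 142.5341060689034 [ 0.4686 -0.2294  0.047 ]
  circ ((467.0993957519531, -230.8234405517578), 22.999881744384766)
48 452 133 383
```

View pics/e.png

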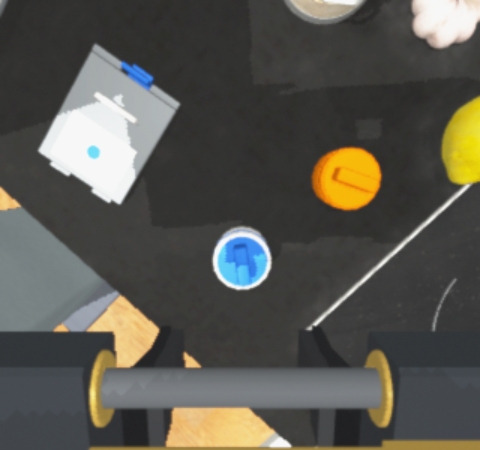

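Enlarged crop: the white body with the blue fin is at (242,260), and the orange look-alike is at (347,178). The fin measures 30 x 10 mm at z = 67 mm with its long axis at 52°, which matches the description. I'll turn +7.6° and descend.

Emit:
step_arm:
  rows:
    - [0.0004,-0.0003,-0.01,0,0,3.8]
    - [0,0,-0.025,0,0,3.8]
    - [0,0,-0.025,0,0,0]
    - [0,0,-0.025,0,0,0]
    - [0,0,-0.025,0,0,0]
    - [0,0,-0.025,0,0,0]
    - [0,0,-0.02,0,0,0]
    - [0,0,-0.01,0,0,0]
    - [0,0,-0.005,0,0,0]
    - [0,0,-0.003,0,0,0]
    - [0,0,0,0,0,0]

```text
time: 20.02
position: [0.4675, -0.2312, 0.2322]
tool_rot: [0.897, 0.441, 0.0, 0.0]
ft_force: [-0.5, 0.9, 0.0]
grip_width: 0.0462
grip_force: 0.0
```

Emit:
step_arm:
  rows:
    - [0,0,0,0,0,0]
    - [0,0,0,0,0,0]
    - [0,0,0,0,0,0]
    - [0,0,0,0,0,0]
    - [0,0,0,0,0,0]
    - [0,0,0,0,0,0]
  jaw: 0.0
  squeeze: 35

```text
time: 20.78
position: [0.4674, -0.2312, 0.2319]
tool_rot: [0.897, 0.441, 0.0, 0.0]
ft_force: [0.2, 0.3, 0.3]
grip_width: 0.0096
grip_force: 35.0
```

Emit:
step_arm:
  rows:
    - [0,0,0.01,0,0,0]
    - [0,0,0.025,0,0,0]
    - [0,0,0.03,0,0,0]
    - [0,0,0.03,0,0,0]
    - [0,0,0.03,0,0,0]
    - [0,0,0.03,0,0,0]
    - [0,0,0.013,0,0,0]
    - [0,0,0,0,0,0]

```text
time: 21.78
position: [0.4673, -0.231, 0.4005]
tool_rot: [0.897, 0.441, 0.0, 0.001]
ft_force: [-0.0, 0.2, -2.2]
grip_width: 0.0097
grip_force: 35.0
```

Emit:
step_arm:
  rows:
    - [-0.002,0.012,0,0,0,0]
    - [-0.002,0.028,0,0,0,0]
    - [-0.002,0.032,0,0,0,0]
    - [-0.002,0.032,0,0,0,0]
    - [-0.002,0.032,0,0,0,0]
    - [-0.002,0.032,0,0,0,0]
    - [-0.002,0.032,0,0,0,0]
    - [-0.002,0.032,0,0,0,0]
    - [-0.002,0.028,0,0,0,0]
    - [-0.001,0.016,0,0,0,0]
    - [0,0,0,0,0,0]
    - [0,0,0,0,0,0]

```text
time: 23.28
position: [0.4485, 0.0444, 0.3996]
tool_rot: [0.898, 0.441, -0.0, 0.0]
ft_force: [-0.4, 0.4, -1.5]
grip_width: 0.0099
grip_force: 35.0
```

```bash
cat > bore.py <<'E'
from h import *
o=get_obs(); q=o['tool_rot']; print(np.round(o['position'],4),np.round(q,4),np.round(o['ft_force'],1),o['grip_width'])
c=shot('wrist','bore.png'); X=cloud(c); np.save('Xb.npy',X)
d=c['depth']>0
near=d&(np.hypot(X[...,0]-.4915,X[...,1]-.1)<.06)
blk=near&(abs(X[...,2]-.0475)<.004); print('blk',blk.sum(), 'top',(near&(abs(X[...,2]-.09)<.005)).sum())
z=X[...,2]
# bore edge: points at mouth level around hole; fit circle to innermost points per angle
p=X[blk]; cen=np.array([.4915,.1])
for _ in range(8):
    a=np.arctan2(p[:,1]-cen[1],p[:,0]-cen[0]); r=np.hypot(p[:,0]-cen[0],p[:,1]-cen[1])
    E=[]
    for k in np.arange(-np.pi,np.pi,np.pi/18):
        m=(a>=k)&(a<k+np.pi/18)&(r>.015)&(r<.036)
        if m.sum()>2: i=np.where(m)[0][np.argmin(r[m])]; E.append(p[i,:2])
    E=np.array(E); A=np.c_[2*E,np.ones(len(E))]; s=np.linalg.lstsq(A,(E**2).sum(1),rcond=None)[0]; cen=s[:2]; R0=np.sqrt(s[2]+cen@cen)
print('bore',len(E),np.round(cen,4),R0.round(4))
v,u=np.where(blk); print(u.min(),u.max(),v.min(),v.max())
E
python3 bore.py
```

```text
[0.4485 0.0444 0.3996] [ 8.975e-01  4.410e-01 -3.000e-04  1.000e-04] [-0.4  0.4 -1.5] 0.009920980227059882
blk 4799 top 3732
bore 36 [0.4917 0.0995] 0.025
209 314 55 166
```

View pics/bore.png

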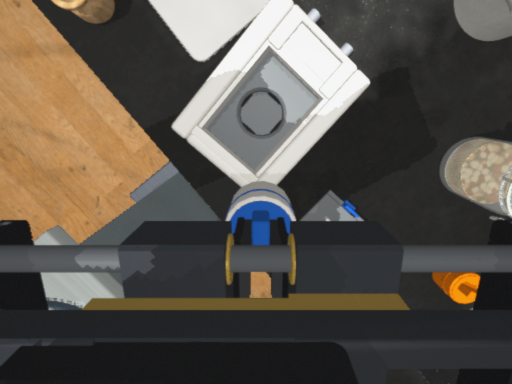

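The bore shows as a clean circle at (262,112), fitted radius 25.0 mm as specified, with the cartridge upright in the grip. I'll align and descend to just above the mouth.

Emit:
step_arm:
  rows:
    - [0.006,0.008,0,0,0,0]
    - [0.0105,0.0135,0,0,0,0]
    - [0.0105,0.0135,0,0,0,0]
    - [0.0105,0.0135,0,0,0,0]
    - [0.0055,0.0065,0,0,0,0]
    - [0,0,-0.02,0,0,0]
    - [0,0,-0.03,0,0,0]
    - [0,0,-0.03,0,0,0]
    - [0,0,-0.02,0,0,0]
    - [0,0,-0.012,0,0,0]
    - [0,0,0,0,0,0]
    - [0,0,0,0,0,0]

```text
time: 24.82
position: [0.4918, 0.0999, 0.2885]
tool_rot: [0.897, 0.441, 0.001, 0.0]
ft_force: [0.8, 0.3, -1.6]
grip_width: 0.0093
grip_force: 35.0
```

Emit:
step_arm:
  rows:
    - [0,0,-0.003,0,0,0]
    - [0,0,-0.003,0,0,0]
    - [0,0,-0.003,0,0,0]
    - [0,0,-0.003,0,0,0]
    - [0,0,-0.003,0,0,0]
    - [0,0,-0.003,0,0,0]
    - [0,0,0,0,0,0]

```text
time: 25.7
position: [0.4913, 0.0999, 0.2695]
tool_rot: [0.897, 0.441, -0.0, -0.0]
ft_force: [0.2, 0.1, -1.5]
grip_width: 0.0096
grip_force: 35.0
```

Emit:
step_arm:
  rows:
    - [0,0,-0.0025,0,0,0]
    - [0,0,-0.0025,0,0,0]
    - [0,0,-0.0015,0,0,0]
    - [0,0,-0.0015,0,0,0]
    - [0,0,-0.0015,0,0,0]
    - [0,0,0,0,0,0]

```text
time: 26.45
position: [0.4914, 0.0999, 0.2602]
tool_rot: [0.897, 0.441, -0.0, -0.0]
ft_force: [-0.1, 0.0, -1.9]
grip_width: 0.0101
grip_force: 35.0
```

Emit:
step_arm:
  rows:
    - [0,0,-0.0015,0,0,0]
    - [0,0,-0.0015,0,0,0]
    - [0,0,-0.0015,0,0,0]
    - [0,0,0,0,0,0]

```text
time: 26.95
position: [0.4917, 0.0998, 0.2566]
tool_rot: [0.897, 0.441, 0.001, 0.0]
ft_force: [-1.1, -0.8, 6.4]
grip_width: 0.0098
grip_force: 35.0
```

Emit:
step_arm:
  rows:
    - [0,0,-0.0015,0,0,0]
    - [0,0,-0.0015,0,0,0]
    - [0,0,0,0,0,0]

```text
time: 27.32
position: [0.4917, 0.0997, 0.2539]
tool_rot: [0.897, 0.441, 0.001, 0.001]
ft_force: [-0.1, -0.7, 6.5]
grip_width: 0.0096
grip_force: 35.0
```

Emit:
step_arm:
  rows:
    - [0,0,-0.0015,0,0,0]
    - [0,0,-0.0015,0,0,0]
    - [0,0,0,0,0,0]

```text
time: 27.7
position: [0.4917, 0.0998, 0.2508]
tool_rot: [0.897, 0.441, 0.001, 0.001]
ft_force: [-1.2, -1.3, 6.6]
grip_width: 0.0098
grip_force: 35.0
```

Emit:
step_arm:
  rows:
    - [0,0,-0.0015,0,0,0]
    - [0,0,-0.0015,0,0,0]
    - [0,0,-0.001,0,0,0]
    - [0,0,0,0,0,0]

```text
time: 28.2
position: [0.4917, 0.0997, 0.2468]
tool_rot: [0.897, 0.441, 0.001, 0.001]
ft_force: [-2.0, -0.9, 7.3]
grip_width: 0.0098
grip_force: 35.0
```

Emit:
step_arm:
  rows:
    - [0,0,-0.0007,0,0,0]
    - [0,0,0,0,0,0]

```text
time: 28.45
position: [0.4918, 0.0998, 0.2461]
tool_rot: [0.897, 0.441, 0.001, 0.001]
ft_force: [-1.1, -0.8, 6.6]
grip_width: 0.0094
grip_force: 35.0
```

Emit:
step_arm:
  rows:
    - [0,0,-0.0005,0,0,0]
    - [0,0,0,0,0,0]

```text
time: 28.7
position: [0.4918, 0.0997, 0.2459]
tool_rot: [0.897, 0.441, 0.001, 0.001]
ft_force: [-1.9, -1.2, 9.1]
grip_width: 0.0099
grip_force: 35.0
```

Emit:
step_arm:
  rows:
    - [0,0,-0.0003,0,0,0]
    - [0,0,0,0,0,0]

```text
time: 28.95
position: [0.4917, 0.0997, 0.2459]
tool_rot: [0.897, 0.441, 0.001, 0.001]
ft_force: [-1.6, -1.2, 11.9]
grip_width: 0.0096
grip_force: 35.0
```

Emit:
step_arm:
  rows:
    - [0,0,-0.0005,0,0,0]
    - [0,0,-0.0003,0,0,0]
    - [0,0,0,0,0,0]
    - [0,0,0,0,0,0]

```text
time: 29.45
position: [0.4917, 0.0997, 0.2459]
tool_rot: [0.897, 0.441, 0.001, 0.001]
ft_force: [-3.0, -1.4, 18.4]
grip_width: 0.0094
grip_force: 35.0
```

Emit:
step_arm:
  rows:
    - [0,0,-0.0003,0,0,0]
    - [0,0,0,0,0,0]
    - [0,0,0,0,0,0]

```text
time: 29.82
position: [0.4917, 0.0997, 0.2458]
tool_rot: [0.897, 0.441, 0.001, 0.001]
ft_force: [-2.5, -1.0, 21.5]
grip_width: 0.01
grip_force: 35.0
```

Emit:
step_arm:
  rows:
    - [0,0,0.0008,0,0,0]
    - [0,0,0.0004,0,0,0]

```text
time: 30.08
position: [0.4917, 0.0997, 0.2459]
tool_rot: [0.897, 0.441, 0.001, 0.001]
ft_force: [-0.8, -1.7, 7.8]
grip_width: 0.0097
grip_force: 35.0
```

Emit:
step_arm:
  rows:
    - [0,0,0,0,0,0]
    - [0,0,0,0,0,0]
    - [0,0,0,0,0,0]
  jaw: 0.026

```text
time: 30.45
position: [0.4919, 0.0998, 0.2447]
tool_rot: [0.897, 0.441, 0.001, 0.0]
ft_force: [0.6, -1.1, 4.3]
grip_width: 0.0249
grip_force: 2.1
```

Emit:
step_arm:
  rows:
    - [0,0,0.005,0,0,0]
    - [0,0,0.015,0,0,0]
    - [0,0,0.025,0,0,0]
    - [0,0,0.03,0,0,0]
    - [0,0,0.03,0,0,0]
    - [0,0,0.03,0,0,0]
    - [-0.022,-0.027,0.015,0,0,0]
    - [-0.022,-0.027,0,0,0,0]
    - [0,0,0,0,0,0]
    - [0,0,0,0,0,0]

```text
time: 31.7
position: [0.4476, 0.046, 0.395]
tool_rot: [0.898, 0.441, 0.001, 0.0]
ft_force: [0.4, 0.3, 0.5]
grip_width: 0.0259
grip_force: 0.0
```

Run:
```python
from h import *
print(np.round(get_obs()['position'],4))
c=shot('wrist'); X=cloud(c); z=X[...,2]
near=(c['depth']>0)&(np.hypot(X[...,0]-.4917,X[...,1]-.0997)<.022)
p=X[near]; print('fin top z',np.percentile(p[p[:,2]>.072][:,2],[10,50,90]).round(4),'body top',np.median(p[(p[:,2]<.07)&(p[:,2]>.055)][:,2]).round(4))
A=p[(p[:,2]<.066)&(p[:,2]>.055)]; print('tilt',np.linalg.lstsq(np.c_[A[:,:2]-A[:,:2].mean(0),np.ones(len(A))],A[:,2],rcond=None)[0].round(4))
t=(c['depth']>0)&(abs(z-.09)<.005)&(np.hypot(X[...,0]-.4917,X[...,1]-.0997)<.12); print('box top',np.median(z[t]).round(4))
s=shot('scene')['pixels']
cv2.imwrite('pics/f.png',np.vstack([cv2.resize(c['pixels'],(400,300)),cv2.resize(s[90:270,130:360],(400,300))]))
```

```text
[0.4476 0.046  0.395 ]
fin top z [0.08  0.081 0.082] body top 0.0615
tilt [ 0.0028 -0.0001  0.0615]
box top 0.0887
```

View pics/f.png

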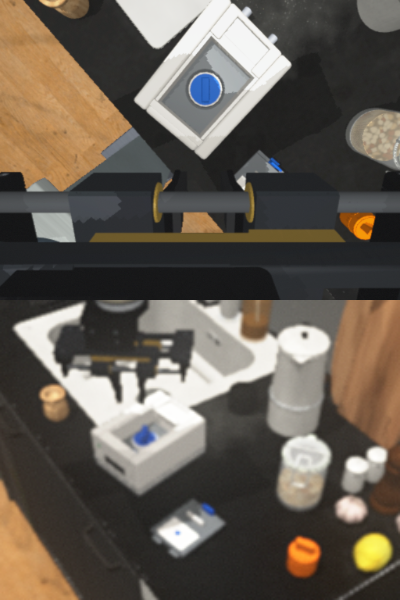

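The cartridge sits level in the bore at (205,90). Its fin top is 7.7 mm below the box top, against the specified 8 mm. The cover lies flat at (188,528) in the lower half, nothing else has moved, and the robot is clear.

```bash
python3 -c "
from rig import hand_in
print(hand_in())"
```

```text
the job is handed in; nothing more can be done
None
```

The fresh cartridge is fully home in the bore and bedded with about 15 N of extra push. The cover is off, lying flat and right way up on the worktop, nothing else was disturbed, and the job is handed in.

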